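# Draw the crate counter's two boards together with the T-key

### The job

Take the T-key out of its wooden block and feel its hex into the recessed socket of the lock beside the seam until it drops home; turn it clockwise by two quarter turns, letting go and taking a fresh hold between them, so that the gap between the two boards is drawn up to 2 mm or less. Then stand the key fully back in its block, upright, and let go, leaving the kitchen things on the counter where they stand.

Things in the scene. Friction and masses are not known exactly. Their poses are not given: they have to be found in the camera images.
- counter: Fixed counter: two blue plastic stacking crates side by side, each under an 18 mm plywood board, 300 x 400 mm, top 135 mm above the table. Origin at table height under the middle of the fixed board's edge at the seam; z up, x along the seam (away from the robot at yaw 0), y along the counter. The fixed board covers y 0 to 400 mm, the loose board y -8 to -408 mm while the gap is fully open.
- lock_mouth (a point): Centre of the lock's hole, level with the fixed board's top (135 mm above the table), 50 mm from the seam. Vertical steel-bushed round hole 22 mm wide, with a 45 degree countersunk mouth of 29 mm, 18 mm deep; the lock's hex socket lies hidden below it. Axes as the counter's.
- socket (a point): Centre of the hex socket's mouth, 18 mm below lock_mouth: 18.2 mm across flats, 28 mm deep, 2 mm bevelled mouth. The angle of its flats is unknown (not shown by this frame) and must be felt: not lined up, the key stops with its tip 20 to 24 mm below the board's top; lined up (every 60 degrees, 8 degrees of play either way) it drops, wiggled if it binds, to 42 mm, the collar on the board.
- leaf_edge (a point): Middle of the loose board's edge at the seam, on its top. The lock's cam draws this board in, +y of the counter. Clockwise from above the lock turns 200 degrees between firm stops, of which 0 to 20 are done at the start: two quarter turns end just short of the stop. Do not force it. It resists with 0.08 N m and stays where left; ease the turn off before drawing the key out. Axes as the counter's.
- key: T-handled steel hex key, about 320 g, 110 mm tall. Origin at the tip, z up along the shaft when it stands, x along the handle bar. Hex 17 mm across flats, 42 mm long (x runs across two flats), its lowest 3 mm turned down to a 16 mm round pilot; then a round collar 36 mm wide, 5 mm thick; a round 14 mm shank; the bar on top. Let go, it stands by its collar, in the block or in the lock.
- key_bar (a point): Centre of the key's cross bar, 101 mm above the tip on the shaft axis, the place to hold it: 90 mm long (key's x), 16 mm wide (y), 18 mm high. Axes as the key's.
- key_collar (a point): Middle of the underside of the key's collar, on the shaft axis, 42 mm above the tip; at the level of the board's top when the key is fully home in the lock, of the block's top when it stands in the block. Axes as the key's.
- block: Wooden block screwed to the fixed board, 70 x 70 x 50 mm, the key's holder. Origin at the centre of its underside, z up.
- block_hole (a point): Centre of the mouth of the block's steel-bushed hole, on the block's top (185 mm above the table): round, 22 mm wide, 46 mm deep, countersunk mouth of 29 mm. The key stands here at the start, its bar at any angle, collar resting on the block.
- leaf (a joint): How far the loose board has been drawn to the fixed one, in m: 0 gap fully open (8 mm), 0.008 boards touching. It moves 2.3 mm for each rad that the lock turns clockwise; 0 to 0.0008 at the start.
- tiffin: Bystander: grey steel three-tier tiffin with its spring clip, 133 mm wide, 209 mm tall, on the loose board. Origin under its centre.
- tin: Bystander: round aluminium box, 92 mm wide, 51 mm tall. Origin under its centre.
- cup: Bystander: orange silicone cup, 72 mm wide, 70 mm tall. Origin under its centre.
- tumbler: Bystander: steel tumbler, 68 mm wide, 90 mm tall, on the loose board. Origin under its centre.
- bowl: Bystander: steel bowl, 110 mm wide, 42 mm tall. Origin under its centre.
- jar: Bystander: small glass jar with a steel cap, 50 mm wide, 75 mm tall. Origin under its centre.
- ladle: Bystander: steel ladle, 290 mm long, lying on the loose board. Origin under the centre of its bowl.
Not all that is in view belongs to the job. What is shaped like the key but green, red or turquoise is not meant.

How it is judged:
On the way, in this order (a step that is already met when the one before it is completed fails the run):
1. the key is felt into the lock and drops home: collar within 12 mm of the board's top, on the lock's axis, upright (horizontal distance between key_collar and lock_mouth below 0.004 m and z of key_collar in the frame of lock_mouth below 0.012 m and angle between key's own z axis and vertical below 0.1 rad), for 0.1 s.
2. with the lock part turned (board drawn in by 1.8 to 5.6 mm) the key is let go, standing in the lock, for a fresh hold (value of joint leaf between 0.0018 and 0.0056 m and contact force between the fingers and key below 0.1 N and horizontal distance between key_collar and lock_mouth below 0.004 m and z of key_collar in the frame of lock_mouth below 0.012 m), for 0.1 s.
3. the gap is drawn up to 2 mm or less with the key in the lock (value of joint leaf above 0.006 m and horizontal distance between key_collar and lock_mouth below 0.005 m and z of key_collar in the frame of lock_mouth below 0.015 m), for 0.1 s.
At the end, for the whole second after the job is handed in: The boards are drawn together (gap 2 mm or less) and the key stands in its block, let go and at rest: collar within 4 mm of the block's top, within 5 mm of the hole's centre, upright to 6 degrees (value of joint leaf above 0.006 m and horizontal distance between key_collar and block_hole below 0.005 m and z of key_collar in the frame of block_hole below 0.004 m and angle between key's own z axis and vertical below 0.1 rad and contact force between the fingers and key below 0.1 N and linear speed of key below 0.02 m/s); the robot touches nothing.
It fails at once if the key is dropped or tipped over (leaning more than 35 degrees) (angle between key's own z axis and vertical above 0.6 rad).
It fails at once if a bystander is shoved more than 40 mm (distance of any of tiffin, tin, cup, tumbler, bowl, jar, ladle from where it was at the start of the episode above 0.04 m).
It fails at once if a standing bystander is tipped over (angle between any of tiffin, tin, cup, tumbler, bowl, jar's own z axis and vertical above 0.5 rad).
It also fails if it takes over 72 s, if anything falls off the work surface, if the arm or the gripper's body presses on something with over 40 N, if the wrist force passes 120 N, or if a joint passes its speed limit or range.

### The arm

A 6-joint arm with a two-finger parallel gripper is mounted at the origin on the work surface. World frame = base frame: x ahead of the robot, y to its left, z up, the work surface at z = 0. Lengths are in m, angles in rad, forces in N, time in s.
With the tool pointing down it reaches from about 0.35 to 0.975 m from the base axis. Payload 7.1 kg.
Tool frame: the origin (TCP) lies midway between the tips of the shut fingers; the grasp point (between the pads) lies 19 mm behind it; z points along the fingers, y is the line along which they close (so a half turn about z gives the same grasp; the last joint's range is limited). The gripper opens to 88 mm and grips with 3 to 60 N. Pads are 20 mm wide; open, the fingers measure 115 mm over their backs; the gripper's body (75 mm by 178 mm) begins 61 mm behind the grasp point.
Start: joints at [-1.329, 0.423, 1.63, -0, 1.089, -0.019], TCP at [0.161, -0.604, 0.223] pointing down, gripper open.
Joint ranges: [-3, 3], [-0.9, 2.11], [0.09, 2.58], [-1.31, 4.45], [0.11, 2.69], [-2.54, 2.54]. Speed limits (rad/s): [2.39, 2.39, 3.01, 3.14, 3.14, 3.14].

### API

Orientations are given as a unit quaternion [w, x, y, z].
In Python, from station import move_pose, movel, movej, command_gripper, wait, inverse_kinematics, read_camera, camera_info, MotionError, job_done, get_time, get_joint_pos, get_qvel, get_effort, get_tcp_pos, get_ee_rot, get_ft_force, get_ft_torque, get_grip_width, get_finger_force gives the robot as it stands. Calls block until the motion is done:
- move_pose(position, orientation): joint-space move of the TCP to a pose.
- movel(position, frame=None, v=0.15, until_force=None): straight line of the TCP; frame=None keeps the orientation; v is the mean speed in m/s. With until_force (N) it stops when the force on the tool has changed by that much, and returns True; else False.
- movej(angles): joint-space move.
- command_gripper(opening): opening from 0.0 (shut) to 1.0 (fully open); the grip force is fixed at half the most; returns when the fingers have stopped.
- wait(seconds).
- inverse_kinematics(position, orientation): joint angles nearest the present ones, or None.
- read_camera(name): name is "side" or "top" or "wrist"; returns the picture (480x640x3 uint8, red, green, blue); there is no depth.
- camera_info(name): a dict with "intrinsics" (3x3 intrinsics, pixels), "T" (4x4, takes a point from camera to world coordinates); the wrist camera has in their place "tool_from_camera" (4x4, takes a point from camera to tool coordinates, whose origin is the TCP and whose axes are the flange's). Camera axes: x right, y up, looking along -z (the intrinsics and any distortion apply to the point x, -y, -z); pixel columns grow to the right and rows downward; lengths in m; the calibration is good to about 2 mm. A picture is of the moment at which its call begins: read the wrist's pose just before it. camera_info takes no time and is no camera call.
A pose or a line that the arm cannot do raises MotionError and nothing moves.
- job_done(): hands the job in; it is judged then, once.
Readings, each from a call of its own:
- get_time(): time.
- get_joint_pos(): joint angles.
- get_qvel(): joint speeds.
- get_effort(): joint torques, N m.
- get_tcp_pos(): TCP position.
- get_ee_rot(): TCP orientation.
- get_ft_force(): force on the tool from outside, world axes, zero at the start.
- get_ft_torque(): the same for the moment, N m.
- get_grip_width(): opening from 0.0 (shut) to 1.0 (fully open).
- get_finger_force(): force on a finger pad.
Only numpy, scipy, OpenCV 4.12 (cv2) and the standard library are available. Lean on these libraries where they do the work, as an engineer would, in place of code of your own. Each camera call takes 0.05 s, during which the arm holds its last target. There are 200 camera calls.

## Working session

There is one attempt and no reset: what is moved stays moved. The work goes in short steps, each a Python script; the robot and the scene stay as the last script left them, time stands still between calls to the robot, and variables do not carry over. Pictures are saved under pics/ and viewed, at most 10 in all, crops included, and the job is handed in when it is done.

```bash
mkdir -p pics; ls; python3 - <<'E'
from station import *
import cv2
for n in ["top","side"]:
    im=read_camera(n); cv2.imwrite(f"pics/{n}0.png",im[:,:,::-1]); i=camera_info(n); print(n,i)
print(camera_info("wrist")); print(get_tcp_pos(),get_ee_rot(),get_time())
E
```

```text
pics
top {'intrinsics': array([[521.83638905,   0.        , 316.84713705],
       [  0.        , 521.83638905, 245.06824036],
       [  0.        ,   0.        ,   1.        ]]), 'T': array([[-0.00998698,  0.9835757 , -0.18021957,  0.30894297],
       [-0.99993711, -0.01074314, -0.00322015,  0.05298131],
       [-0.00510339,  0.18017608,  0.98362113,  1.38081863],
       [ 0.        ,  0.        ,  0.        ,  1.        ]])}
side {'intrinsics': array([[539.60889238,   0.        , 313.16392439],
       [  0.        , 539.60889238, 236.54463653],
       [  0.        ,   0.        ,   1.        ]]), 'T': array([[-0.97788294,  0.14463418, -0.15108247,  0.38163572],
       [-0.20903853, -0.69974974,  0.68312019,  0.72219603],
       [-0.00691739,  0.69959364,  0.71450745,  0.88149397],
       [ 0.        ,  0.        ,  0.        ,  1.        ]])}
{'intrinsics': array([[374.98171012,   0.        , 319.25110984],
       [  0.        , 374.98171012, 241.001414  ],
       [  0.        ,   0.        ,   1.        ]]), 'tool_from_camera': array([[ 1.29267557e-03,  9.56915358e-01,  2.90364129e-01,
         8.07682576e-02],
       [ 9.99999088e-01, -1.35046559e-03, -1.35390051e-06,
         6.52958290e-04],
       [ 3.90831197e-04,  2.90363866e-01, -9.56916231e-01,
        -1.60940868e-01],
       [ 0.00000000e+00,  0.00000000e+00,  0.00000000e+00,
         1.00000000e+00]])}
[ 0.16106137 -0.60336883  0.22199032] [-6.97154156e-04  9.91511047e-01  1.30020582e-01 -7.17570407e-05] 0.1
```

View pics/top0.png

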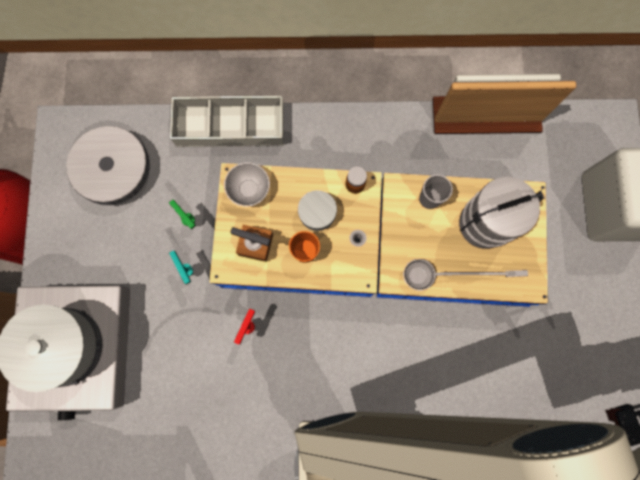

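View pics/side0.png

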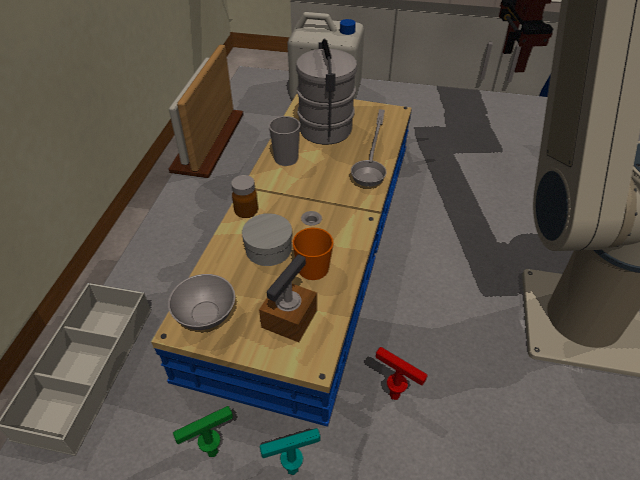

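Candidates for the key are grey in the block at top (250,238), green (182,213), turquoise (180,266) and red (246,326). I choose the grey one in the block. The lock hole is at top (358,239). The tin, cup, jar and bowl stand around it.

```bash
cat > h.py <<'E'
from station import *
import numpy as np, cv2
from scipy.spatial.transform import Rotation as Rn
def quat(phi):   # tool down, closing line (tool y) at angle phi
    c,s=np.cos(phi),np.sin(phi)
    q=Rn.from_matrix(np.array([[-s,c,0],[c,s,0],[0,0,-1]])).as_quat()
    return [q[3],q[0],q[1],q[2]]
def phi_now():
    w,x,y,z=get_ee_rot(); m=Rn.from_quat([x,y,z,w]).as_matrix(); return np.arctan2(m[1,1],m[0,1])
def ray(name,uv,z,T=None):
    i=camera_info(name); K=i["intrinsics"]; T=i["T"] if T is None else T
    d=np.linalg.inv(K)@[uv[0],uv[1],1]; d=T[:3,:3]@(d*[1,-1,-1]); o=T[:3,3]
    return o+d*(z-o[2])/d[2]
def wristT():
    w,x,y,z=get_ee_rot(); M=np.eye(4); M[:3,:3]=Rn.from_quat([x,y,z,w]).as_matrix(); M[:3,3]=get_tcp_pos()
    return M@camera_info("wrist")["tool_from_camera"]
E
python3 - <<'E'
from h import *
for n,uv,z in [("bar",(250,238),.244),("barL",(231,232),.25),("barR",(270,242),.25),("lock",(358,239),.135),("blk",(255,243),.185),("cup",(305,247),.19),("seamA",(382,175),.135),("seamB",(377,293),.135)]:
    print(n,ray("top",uv,z).round(4))
b=ray("top",(250,238),.244); l=ray("top",(358,239),.135)
for t,z in((b,.36),(l,.30)):
  for d in range(-180,180,30):
    q=inverse_kinematics([t[0],t[1],z],quat(np.radians(d)))
    print(d,None if q is None else q[[0,5]].round(2) if hasattr(q,'round') else np.round([q[0],q[5]],2),end=' ')
  print()
E
```

```text
bar [0.5348 0.2051 0.244 ]
barL [0.5476 0.2465 0.25  ]
barR [0.5241 0.16   0.25  ]
lock [ 0.5511 -0.0431  0.135 ]
blk [0.5345 0.2011 0.185 ]
cup [0.5229 0.0844 0.19  ]
seamA [ 0.7126 -0.1067  0.135 ]
seamB [ 0.4194 -0.0853  0.135 ]
-180 None -150 None -120 [0.35 2.44] -90 [0.35 1.92] -60 [0.35 1.39] -30 [0.35 0.87] 0 [0.35 0.35] 30 [ 0.35 -0.18] 60 [ 0.35 -0.7 ] 90 [ 0.35 -1.23] 120 [ 0.35 -1.75] 150 [ 0.35 -2.27] 
-180 None -150 [-0.1   2.52] -120 [-0.1   1.99] -90 [-0.1   1.47] -60 [-0.1   0.95] -30 [-0.1   0.42] 0 [-0.1 -0.1] 30 [-0.1  -0.62] 60 [-0.1  -1.15] 90 [-0.1  -1.67] 120 [-0.1  -2.19] 150 None
```

```bash
python3 - <<'E'
from h import *
p=get_tcp_pos(); movel([p[0],p[1],.42],v=.3)
move_pose([.551,-.043,.42],quat(0)); movel([.551,-.043,.29],v=.3); wait(.2)
T=wristT(); im=read_camera("wrist"); cv2.imwrite("pics/w_lock.png",im[:,:,::-1]); np.save("Tl.npy",T)
movel([.551,-.043,.37],v=.3)
move_pose([.535,.205,.37],quat(np.radians(-15))); wait(.2)
T=wristT(); im=read_camera("wrist"); cv2.imwrite("pics/w_key.png",im[:,:,::-1]); np.save("Tk.npy",T)
print(get_time())
E
```

```text
5.8083
```

View pics/w_lock.png

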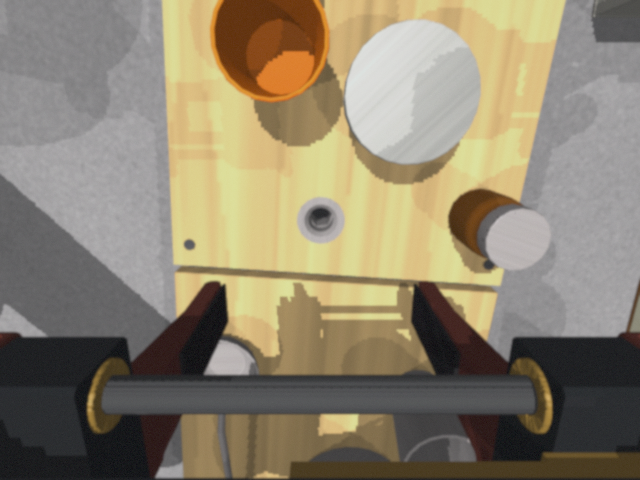

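View pics/w_key.png

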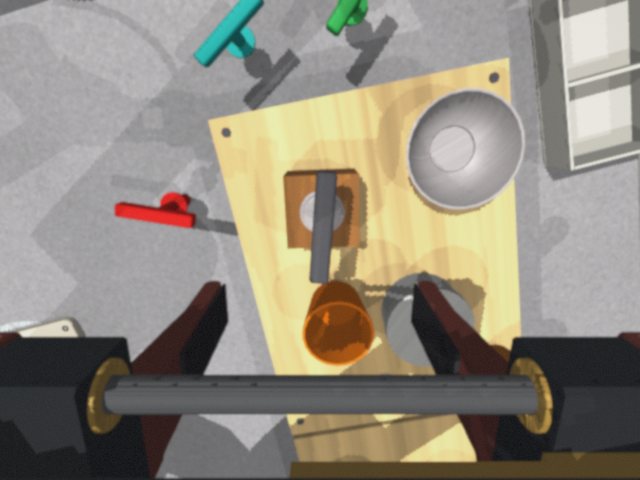

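The wrist picture of the lock shows the bushing ring at about (321,220). The key picture shows the grey bar from (325,173) to (319,281) over the block, with the collar at about (321,211). This is the right key, and I'll refine both positions with masks.

```bash
python3 - <<'E'
from h import *
def big(m,near):
    cs,_=cv2.findContours(m.astype(np.uint8),cv2.RETR_EXTERNAL,cv2.CHAIN_APPROX_NONE)
    return max((c for c in cs if cv2.pointPolygonTest(cv2.convexHull(c),near,True)>-8),key=cv2.contourArea)
T=np.load("Tl.npy"); hsv=cv2.cvtColor(cv2.imread("pics/w_lock.png"),cv2.COLOR_BGR2HSV)
m=np.zeros((480,640),bool); m[185:258,285:360]=hsv[185:258,285:360,1]<60
c=big(m,(321,220)); e=cv2.fitEllipse(cv2.convexHull(c)); print("ring",e,ray("wrist",e[0],.135,T))
m=np.zeros((480,640),bool); m[200:240,300:345]=hsv[200:240,300:345,2]<95
c=big(m,(320,217)); e=cv2.fitEllipse(cv2.convexHull(c)); print("hole",e,ray("wrist",e[0],.130,T))
T=np.load("Tk.npy"); im=cv2.imread("pics/w_key.png"); hsv=cv2.cvtColor(im,cv2.COLOR_BGR2HSV)
m=np.zeros((480,640),bool); s=np.s_[160:290,300:345]; m[s]=(hsv[s][...,1]<60)&(hsv[s][...,2]<115)
m=cv2.morphologyEx(m.astype(np.uint8),cv2.MORPH_OPEN,np.ones((5,5)))
c=big(m,(322,225)); r=cv2.minAreaRect(c); P=cv2.boxPoints(r); print(r,P)
W=np.array([ray("wrist",p,.253,T) for p in P]); print(W.round(4),W.mean(0).round(4))
for a in (0,1):
    d=W[a]-W[a+1]; print(np.hypot(*d[:2]),np.degrees(np.arctan2(d[1],d[0])))
m=np.zeros((480,640),bool); s=np.s_[180:240,295:350]; m[s]=(hsv[s][...,1]<60)&(hsv[s][...,2]>=115)
c=big(m,(322,211)); e=cv2.fitEllipse(cv2.convexHull(c)); print("collar",e,ray("wrist",e[0],.190,T))
v=im.copy(); cv2.drawContours(v,[P.astype(int)],0,(0,255,0),1); cv2.ellipse(v,e,(255,0,0),1); 
cv2.imwrite("pics/chk.png",cv2.resize(np.hstack([v[150:300,270:380],cv2.imread("pics/w_lock.png")[150:300,270:380]]),None,fx=3,fy=3))
E
```

```text
ring ((320.37152099609375, 219.86196899414062), (46.92219924926758, 47.64680862426758), 80.97798919677734) [ 0.55495755 -0.04090575  0.135     ]
hole ((318.5496520996094, 217.21397399902344), (18.53479766845703, 22.62639617919922), 39.975833892822266) [ 0.55337288 -0.03971268  0.13      ]
((326.67767333984375, 226.51268005371094), (27.78635025024414, 111.50163269042969), 4.085616588592529) [[308.84772 281.132  ]
 [316.79187 169.91368]
 [344.50763 171.89337]
 [336.56348 283.1117 ]]
[[0.5185 0.1689 0.253 ]
 [0.5476 0.2522 0.253 ]
 [0.5668 0.2455 0.253 ]
 [0.5395 0.1616 0.253 ]] [0.5431 0.207  0.253 ]
0.0881575834023475 -109.26093375586657
0.020365969818662538 160.95354426273462Traceback (most recent call last):
  File "<stdin>", line 18, in <module>
  File "<stdin>", line 4, in big
ValueError: max() iterable argument is empty
```

```bash
python3 - <<'E'
import cv2,numpy as np
a=cv2.imread("pics/w_key.png")[150:300,270:380]; b=cv2.imread("pics/w_lock.png")[150:300,270:380]
cv2.imwrite("pics/chk.png",cv2.resize(np.hstack([a,b]),None,fx=3.6,fy=3.6,interpolation=cv2.INTER_CUBIC))
E
```

```text
(no output)
```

View pics/chk.png

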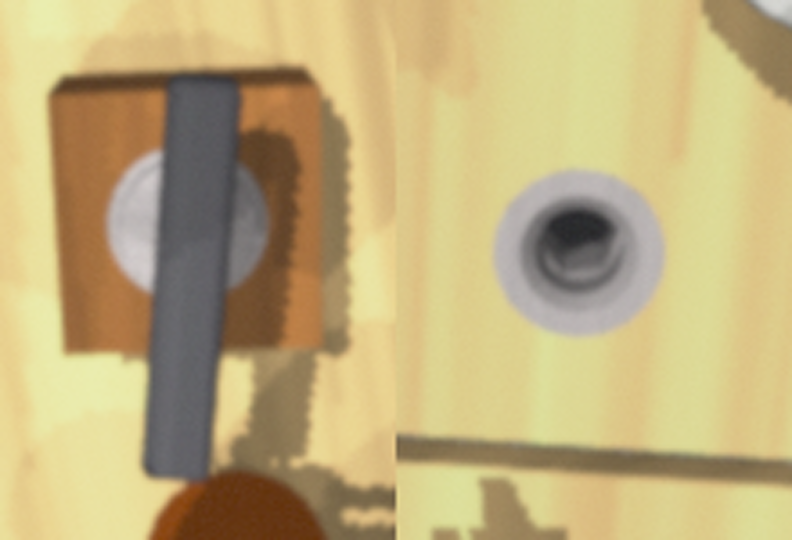

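The crop confirms the grey bar, with end centres at (326.9,171.9) and (319.2,281.7), and the collar centre at (321.9,211.7). The right half shows the empty steel lock hole.

```bash
python3 - <<'E'
from h import *
T=np.load("Tk.npy")
a=ray("wrist",(326.9,171.9),.253,T);b=ray("wrist",(319.2,281.7),.253,T);c=ray("wrist",(321.9,211.7),.19,T)
d=a-b; print(a,b,(a+b)/2,np.hypot(*d[:2]),np.degrees(np.arctan2(d[1],d[0])),"collar",c)
E
```

```text
[0.5543605  0.24886052 0.253     ] [0.52637045 0.16633073 0.253     ] [0.54036547 0.20759562 0.253     ] 0.08714705895179749 71.26558977621909 collar [0.53992865 0.2075937  0.19      ]
```

```bash
python3 - <<'E'
from h import *
k=[.540,.2076]; p=np.radians(-18.7)
move_pose([*k,.30],quat(p)); movel([*k,.225],v=.15); print(get_tcp_pos())
command_gripper(0.0); print("w",get_grip_width(),get_finger_force(),get_ft_force())
movel([*k,.312],v=.15); print("lifted",get_grip_width(),get_finger_force(),get_ft_force(),get_tcp_pos())
L=[.5545,-.041]; P=np.radians(40)
move_pose([*L,.312],quat(P)); movel([*L,.23],v=.12); wait(.2)
f0=get_ft_force(); print(f0)
r=movel([*L,.185],v=.03,until_force=6); print(r,get_tcp_pos(),get_ft_force()-f0,get_grip_width(),get_time())
im=read_camera("side"); cv2.imwrite("pics/s1.png",cv2.resize(im[130:330,200:420,::-1],None,fx=2.5,fy=2.5))
E
```

```text
[0.54101192 0.20795387 0.22660161]
w 0.18307597383775798 29.995889961719513 [-1.30302693  0.18458161 -0.61014432]
lifted 0.18211489762795674 29.995484054088593 [-0.59184486 -0.01479573 -3.15137686] [0.53931456 0.20731644 0.31089711]
[ 0.18029031 -0.01547736 -3.14335242]
True [ 0.55393697 -0.04049036  0.19315611] [-0.17445227  1.97119274  4.60451556] 0.1776908732116906 12.1333
```

View pics/s1.png

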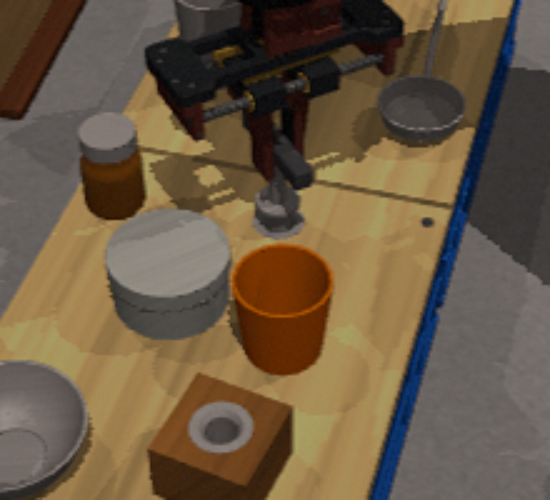

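The key's pilot is in the lock hole, resting on the socket mouth with its tip about 24 mm down. Next I feel for the flats clockwise.

```bash
python3 - <<'E'
from h import *
L=[.5545,-.0403]
for d in range(40,-27,-6):
    a=quat(np.radians(d)); z=get_tcp_pos()[2]
    movel([*L,.1965],frame=a,v=.06)
    r=movel([*L,.1765],v=.04,until_force=7); t=get_tcp_pos()
    print(d,r,t.round(4),get_ft_force().round(1),get_ft_torque().round(2),round(get_time(),1))
    if t[2]<.185: break
E
```

```text
40 True [ 0.554  -0.0401  0.193 ] [0.2 0.2 0.9] [ 0.19 -0.11 -0.05] 12.7
34 True [ 0.554  -0.0401  0.1929] [0.3 1.  0.8] [ 0.25 -0.19 -0.06] 13.2
28 True [ 0.5539 -0.04    0.1922] [ 1.1  0.9 -3.5] [ 0.25 -0.47 -0.04] 13.7
22 True [ 0.5539 -0.04    0.1921] [ 1.   0.8 -4.1] [ 0.32 -0.52 -0.02] 14.2
16 False [ 0.5542 -0.0402  0.1761] [-0.4  2.1 -6. ] [ 0.44 -0.06  0.  ] 15.1
```

It dropped home at 16°. Now the first quarter turn clockwise.

```bash
python3 - <<'E'
from h import *
L=[.5543,-.0403]; z=.1758
for d in np.linspace(16,-74,13)[1:]:
    movel([*L,z],frame=quat(np.radians(d)),v=.05)
    print(round(d,1),np.degrees(phi_now()).round(1),get_tcp_pos().round(4),get_ft_force().round(1),get_ft_torque().round(2),round(get_time(),1))
movel([*L,z],frame=quat(np.radians(-71)),v=.05); wait(.1)
print("eased",get_ft_force().round(1),get_ft_torque().round(2))
command_gripper(0.45); wait(.3); print(get_grip_width(),get_finger_force())
movel([*L,.225],v=.12); 
im=read_camera("side"); cv2.imwrite("pics/s2.png",cv2.resize(im[130:330,200:420,::-1],None,fx=2.5,fy=2.5))
im=read_camera("wrist"); cv2.imwrite("pics/w2.png",im[:,:,::-1]); np.save("T2.npy",wristT())
print(get_time())
E
```

```text
8.5 8.7 [ 0.5543 -0.0404  0.1759] [-1.2  1.1 -4.4] [ 0.16 -0.03  0.  ] 15.4
1.0 1.3 [ 0.5544 -0.0403  0.176 ] [ 0.7  2.  -4. ] [ 0.29 -0.09  0.03] 15.7
-6.5 -6.2 [ 0.5545 -0.0402  0.176 ] [ 0.4  1.1 -4.3] [ 0.4  -0.22 -0.02] 16.0
-14.0 -13.7 [ 0.5546 -0.0403  0.1759] [ 0.7  1.7 -3.9] [ 0.39 -0.4  -0.01] 16.3
-21.5 -21.2 [ 0.5546 -0.0404  0.1759] [ 0.5  1.2 -3.3] [ 0.3  -0.48 -0.01] 16.6
-29.0 -28.7 [ 0.5546 -0.0404  0.1759] [ 3.4  1.3 -3.6] [ 0.15 -0.59  0.01] 16.8
-36.5 -36.2 [ 0.5547 -0.0405  0.1759] [ 2.6  0.5 -3.6] [-0.01 -0.68  0.01] 17.1
-44.0 -43.7 [ 0.5546 -0.0405  0.176 ] [ 3.3 -0.5 -3. ] [-0.16 -0.8  -0.04] 17.4
-51.5 -51.2 [ 0.5546 -0.0405  0.1759] [ 3.2 -0.  -3.1] [-0.35 -0.85 -0.  ] 17.7
-59.0 -58.7 [ 0.5546 -0.0405  0.1759] [ 3.6 -3.1 -3.6] [-0.5  -0.92  0.04] 18.0
-66.5 -66.2 [ 0.5545 -0.0405  0.1759] [ 3.6 -1.9 -2.5] [-0.75 -0.93  0.01] 18.2
-74.0 -73.7 [ 0.5545 -0.0405  0.1759] [ 4.1 -3.2 -2.5] [-0.87 -0.97 -0.02] 18.5
eased [ 3.8 -3.8 -3.5] [-0.81 -1.    0.05]
0.44955744124362174 0.0
20.4167
```

View pics/w2.png

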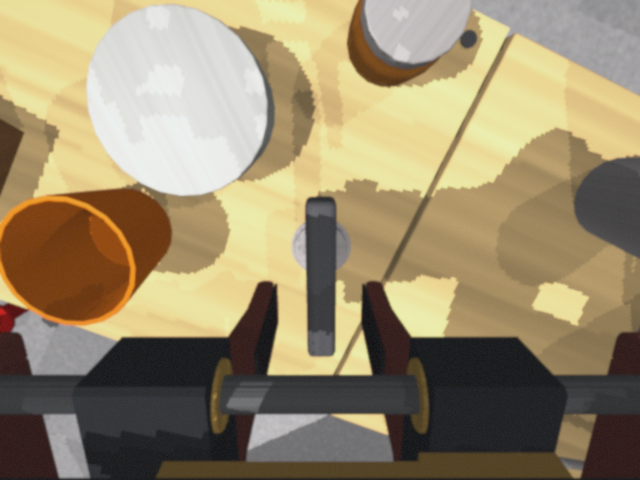

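The key stands home in the lock, with its bar from (320,200) to (320,355) in line with the tool, and the collar at (321,245). The seam has narrowed. Next, a fresh hold and the second quarter turn.

```bash
python3 - <<'E'
from h import *
L=[.5545,-.0403]; z=.176
move_pose([*L,.225],quat(np.radians(109))); movel([*L,z],v=.12)
print(np.degrees(phi_now()),get_tcp_pos()); command_gripper(0.0); print(get_grip_width(),get_finger_force())
for d in np.linspace(109,19,13)[1:]:
    movel([*L,z],frame=quat(np.radians(d)),v=.05)
    print(round(d,1),np.degrees(phi_now()).round(1),get_ft_force().round(1),get_ft_torque().round(2))
    
movel([*L,z],frame=quat(np.radians(23)),v=.05); wait(.1)
T=wristT(); im=read_camera("wrist"); cv2.imwrite("pics/w3.png",im[:,:,::-1]); im=read_camera("side")
a=cv2.imread("pics/side0.png")[150:240,200:420]; b=im[150:240,200:420,::-1]
cv2.imwrite("pics/cmp.png",cv2.resize(np.vstack([a,b]),None,fx=3.3,fy=3.3,interpolation=cv2.INTER_CUBIC)); print(get_time())
E
```

```text
108.99816369237148 [ 0.55466971 -0.04032012  0.17608452]
0.1826069082381827 29.99439775943756
101.5 101.7 [-0.1 -1.5  5.3] [-0.31 -0.23 -0.04]
94.0 94.2 [ 0.4 -2.   5.3] [-0.44 -0.2  -0.05]
86.5 86.7 [ 1.2 -3.1  5.5] [-0.58 -0.21 -0.03]
79.0 79.2 [ 0.6 -3.3  5.8] [-0.68 -0.2  -0.01]
71.5 71.7 [ 0.5 -3.8  5.4] [-0.78 -0.25 -0.05]
64.0 64.2 [ 0.6 -4.6  5.4] [-0.94 -0.16 -0.05]
56.5 56.7 [-0.1 -4.3  6.1] [-1.01 -0.07 -0.07]
49.0 49.2 [-0.6 -5.4  5.8] [-1.06 -0.06 -0.03]
41.5 41.7 [-0.6 -6.   5.8] [-1.15 -0.01 -0.05]
34.0 34.2 [-0.7 -5.5  6.9] [-1.29  0.03 -0.01]
26.5 26.7 [-1.1 -6.   6.9] [-1.26  0.12 -0.04]
19.0 19.2 [-2.2 -5.8  6.3] [-1.33  0.21 -0.02]
27.9667
```

View pics/cmp.png

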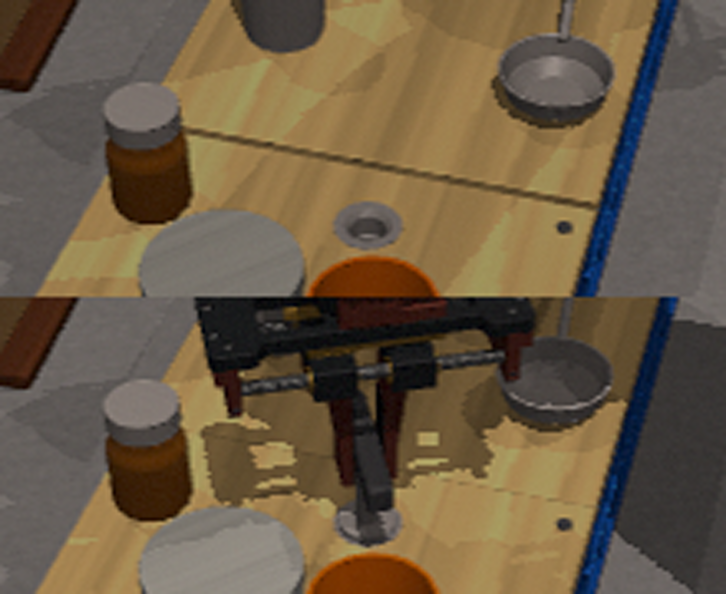

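The seam is now a hairline (lower half, around (500,490)), down from the dark 8 mm gap in the upper half. The key is still home. Now I ease off, draw it out and return it to the block.

```bash
python3 - <<'E'
from h import *
L=[.5545,-.0403]; k=[.540,.2076]
print(movel([*L,.20],v=.05,until_force=25),get_tcp_pos(),get_ft_force().round(1))
movel([*L,.312],v=.12); print(get_tcp_pos(),get_ft_force().round(1),get_grip_width())
move_pose([*k,.312],quat(np.radians(-18.7))); movel([*k,.28],v=.1); wait(.2); print(get_ft_force().round(1))
r=movel([*k,.2265],v=.05,until_force=8); print(r,get_tcp_pos(),get_ft_force().round(1),get_time())
im=read_camera("side"); cv2.imwrite("pics/s4.png",cv2.resize(im[180:350,180:400,::-1],None,fx=3,fy=3))
E
```

```text
False [ 0.55421468 -0.04000961  0.20000901] [-0.1  0.1 -4.5]
[ 0.55390885 -0.0402237   0.3110549 ] [ 0.3  0.5 -4.1] 0.18157887360921018
[ 0.1  0.4 -3.9]
True [0.53938779 0.2072325  0.22668866] [-1.2 -1.1  6.1] 32.45
```

View pics/s4.png

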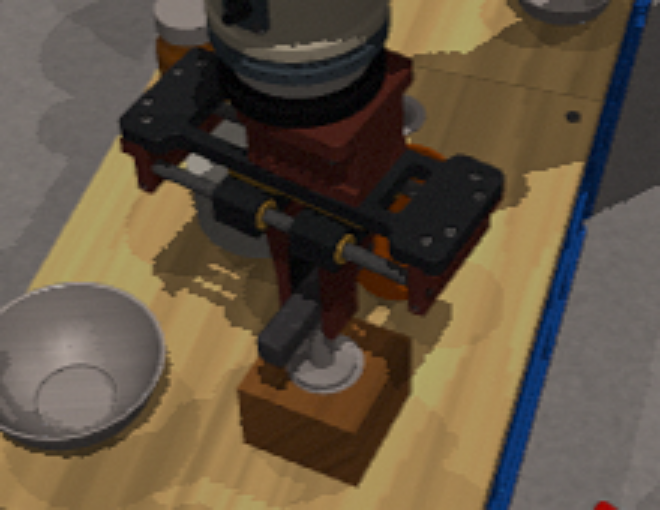

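The key is back in its block, with the collar resting on the top at (325,365). I release it, back off and take a final check.

```bash
python3 - <<'E'
from h import *
k=[.5394,.2072]
command_gripper(0.5); wait(.3); print(get_finger_force())
movel([*k,.30],v=.12); movel([*k,.37],v=.2); wait(.3)
im=read_camera("wrist"); side=read_camera("side")
cv2.imwrite("pics/fin.png",np.hstack([cv2.resize(im[150:300,260:390,::-1],(390,450)),cv2.resize(side[150:300,230:360,::-1],(390,450))])); print(get_time())
E
```

```text
0.0
35.1083
```

View pics/fin.png

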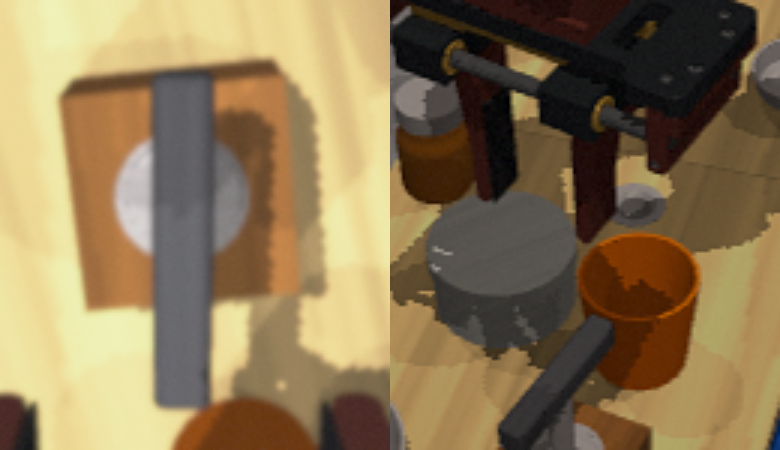

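The key stands upright in its block with the collar centred at (182,195). It has been let go, and the seam is closed to a hairline.

```bash
python3 -c "
from station import *
print(job_done(),get_time())"
```

```text
the job is handed in; nothing more can be done
the job is handed in; nothing more can be done
```

The job is handed in at about 35 s: the key dropped home in the lock, was turned clockwise by two quarter turns with a fresh hold between, and now stands let go in its block. The seam is closed to a hairline; I judged the gap to be under 2 mm from the turn angles and the pictures, not from a direct measurement.

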